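# Lock the sprung filter cover of a pump unit

### The job

The grey cover of the low white pump unit stands ajar on its springs. With the fingertips in the wide slot of its round quarter-turn fastener, push the cover fully down and, while holding it down, turn the fastener clockwise (seen from above) all the way to its stop, so that the cover stays locked shut when you let go. Only push and turn: grasp nothing, and leave the flasks and the pen where they are.

Things in the scene. Friction and masses are not known exactly. Their poses are not given: they have to be found in the camera images.
- pump_unit: Low white housing fixed to the worktop, 250 (x) x 300 (y) x 80 mm high, open-topped under its cover; place and yaw vary. Origin: centre of its underside. Its -x side is the front (vents), towards the robot. Cover hinge line: along y at x = +120, z = 80 mm. With the cover fully down the fastener's axis is vertical at x = -59 mm, y = 0, and its slot floor is at z = 94 mm.
- cover (a joint): Angle of the grey cover (245 x 300 x 12 mm, hinged at the back of the housing), rad: 0 fully down, larger is more open (front edge up). Springs hold it ajar at 0.2 to 0.3 and lift it again whenever it is let go unlocked; holding it down at the fastener takes about 4 N. Once locked it may rise by about 0.02.
- fastener (a joint): Turn of the fastener, rad: 0 unlocked, slot parallel to the cover's front edge; grows clockwise from above to the stop at 1.57 (locked), slot then front to back. Starts at 0 to 0.3, stays where left (friction 0.12 N m). From about 1.0 on, a tongue below it goes under a lip inside the front wall, if the cover is down; if not, it catches on the lip.
- slot_centre (a point): Centre of the slot's floor, on the fastener's axis. Fastener: metal disc 92 mm across, near the cover's front edge, flush inside a fixed black collar (112 mm across, 15 mm above the cover). A straight slot 30 mm wide, 14 mm deep runs right across the disc (92 mm, ended by the collar). y axis: along the slot; x: across; z: out of the slot, leaning with the cover.
- amber_flask_left_mid (a point): Half-way up a small conical flask of amber liquid, 52 mm across, 85 mm tall, loose on the worktop left of the unit. Leave alone.
- amber_flask_right_mid (a point): The same kind of flask, right of the unit. Leave alone.
- foil_flask_mid (a point): Half-way up a flask wrapped in foil, about 60 mm across, 137 mm tall, loose on the worktop to the right of the unit. Leave alone.
- pen_mid (a point): Middle of a marker pen, 132 mm long, 12 mm thick, lying on the worktop to the right, nearer the robot than the unit. Leave alone.

How it is judged (in metres and radians):
At the end, for the whole second after the job is handed in: The cover stays down by itself (within 0.035 rad of fully shut, about 8 mm at its front edge), the fastener is turned to at least 1.40 rad of its 1.57, and the flasks and the pen are within 25 mm of where they stood (value of joint cover below 0.035 rad and value of joint fastener above 1.4 rad and velocity of joint cover below 0.05 rad/s and distance of each of amber_flask_left_mid, amber_flask_right_mid, foil_flask_mid, pen_mid from where it was at the start of the episode below 0.025 m); the robot touches nothing.
It fails at once if the left amber flask was shifted, lifted or knocked over (distance of amber_flask_left_mid from where it was at the start of the episode above 0.025 m).
It fails at once if the right amber flask was shifted, lifted or knocked over (distance of amber_flask_right_mid from where it was at the start of the episode above 0.025 m).
It fails at once if the foil-wrapped flask was shifted, lifted or knocked over (distance of foil_flask_mid from where it was at the start of the episode above 0.025 m).
It fails at once if the marker pen was shifted, lifted or knocked over (distance of pen_mid from where it was at the start of the episode above 0.025 m).
It also fails if it takes over 35 s, if anything falls off the work surface, if the arm or the gripper's body presses on something with over 40 N, if the wrist force passes 120 N, or if a joint passes its speed limit or range.

### The arm

A 7-joint arm with a two-finger parallel gripper is mounted at the origin on a cart in front of the work surface, level with it; the furniture and walls round the work are solid. World frame = base frame: x ahead of the robot, y to its left, z up, the work surface at z = 0. Lengths are in mm, angles in rad, forces in N, time in s.
With the tool pointing down it reaches from about 400 to 875 mm from the base axis. Payload 4.4 kg.
Tool frame: the origin (TCP) lies at the very end of the fingers, on their centre line; the grasp point (between the pads) lies 19 mm behind it; z points along the fingers, y is the direction in which the jaws open and shut (so a half turn about z gives the same grasp; the last joint's range is limited). The gripper opens to 85 mm and grips with 20 to 120 N. Pads are 22 mm wide; open, the fingers measure 114 mm over their backs; the gripper's body (76 mm by 85 mm) begins 54 mm behind the grasp point. The pads swing forward as they close: fully open they stand 13 mm farther back than shut.
Start: joints at [1.213, 0.628, 0.038, 1.517, -0.027, 0.996, -0.02], TCP at [187.017, -622.529, 231.313] pointing down, gripper open.
Joint ranges: [-3.06, 3.06], [-0.37, 2.12], [-1.25, 1.32], [0.18, 2.47], [-1.1, 4.24], [0.23, 1.98], [-2.94, 2.94]. Speed limits (rad/s): [2.57, 2.57, 3.14, 3.14, 3.14, 3.14, 3.14].

### API

Orientations are given as [roll, pitch, yaw] about the fixed x, y, z axes, in that order (R = Rz(yaw) Ry(pitch) Rx(roll)).
In Python, from cell import ctrl gives the robot as it stands. The module is installed in compiled form; this text tells all that it offers.
- The arm moves only by the shell command python3 -m jog 'ROWS'. ROWS is text: rows parted by semicolons, each of 7 numbers parted by spaces: the shift along the tool's x, y, z in mm, then the turn, a rotation vector about the tool's x, y, z in degrees, then the opening, from -1 (shut) to 1 (fully open). In form: x y z wx wy wz claw; .... A call has 1 to 8 rows; each row is the pose to reach, as a shift and turn from the pose commanded when the call began, along the tool's axes at that moment; what a row does not reach only later rows make up. A row lasts 1/8 s, in which the tool goes at most 62.5 mm and 10.7 degrees, less where a joint would pass 70% of its speed; a pose out of reach is approached as far as the arm can. A call with a gripper value outside its range is refused whole. The fingers move at their own pace and stop on an object; the grip force is fixed at half the most. Time passes only in rows, so rows that repeat a pose let the fingers close. It gives the time, the measured TCP pose, the force and the opening at its end, in the units of the state.
- ctrl.read_state(): the state, without advancing time (a new reading comes with each control period).
- ctrl.get_image(name): name is "scene" or "top" or "wrist"; returns a dict with "image" (480x640x3 uint8, red, green, blue), "z_map" (480x640 float32, mm along the optical axis (not along the pixel's ray), 0 where there is no reading), "vertical_fov" (degrees; the focal length in pixels is half the picture's height over the tangent of half this angle, whatever the lens; pixels are square), "cx", "cy" (the principal point, pixels), "extrinsics" (4x4, takes a point from world to camera coordinates); the wrist camera has in their place "hand_eye" (4x4, takes a point from camera to tool coordinates, whose origin is the TCP and whose axes are the flange's). Camera axes: x right, y down, z forward; pixel columns grow to the right and rows downward; lengths in mm; the calibration is good to about 2 mm. A picture is of the moment at which its call begins: read the wrist's pose just before it.
- ctrl.finish_job(): hands the job in, once; it reports no verdict.
The state is a dict: "clock": time; "qpos": joint angles; "qd": joint speeds; "tau": joint torques, N m; "eef_pos": TCP position; "tool_rot": TCP orientation; "force": force on the tool from outside, world axes, zero at the start; "torque": the same for the moment, N m; "width": finger opening in mm.
Only numpy, scipy, OpenCV 4.12 (cv2) and the standard library are available. Lean on these libraries where they do the work, as an engineer would, in place of code of your own. Each camera call takes 0.05 s, during which the arm holds its last target.

## Working session

There is one attempt and no reset: what is moved stays moved. The work goes in short steps, Python scripts to look and compute and a shell command to move; the robot and the scene stay as the last step left them, time stands still between calls to the robot, and variables do not carry over. Pictures are saved under pics/ and viewed, and the job is handed in when it is done.

```bash
mkdir -p pics; cat > h.py <<'E'
import numpy as np,cv2
from cell import ctrl
from scipy.spatial.transform import Rotation as R
def shot(n,f):
    s=ctrl.read_state(); d=ctrl.get_image(n)
    cv2.imwrite('pics/'+f,d['image'][:,:,::-1]); 
    h,w=d['image'].shape[:2]; fl=h/2/np.tan(np.radians(d['vertical_fov'])/2)
    if n=='wrist':
        T=np.eye(4);T[:3,:3]=R.from_euler('xyz',s['tool_rot']).as_matrix();T[:3,3]=s['eef_pos']
        C=T@np.array(d['hand_eye'])
    else: C=np.linalg.inv(np.array(d['extrinsics']))
    v,u=np.mgrid[:h,:w]; z=d['z_map']
    P=np.stack([(u-d['cx'])/fl*z,(v-d['cy'])/fl*z,z],-1)@C[:3,:3].T+C[:3,3]
    P[z<=0]=np.nan
    np.savez('pics/'+f+'.npz',P=P,img=d['image'],C=C,fl=fl,c=[d['cx'],d['cy']])
    return P,d['image'],C
E
python3 - <<'E'
from h import *
print(ctrl.read_state())
for n in('scene','top','wrist'):
    P,i,C=shot(n,n+'0.png'); print(n,C.round(2))
E
```

```text
{'clock': 0.0, 'qpos': array([ 1.21319372,  0.62936514,  0.03845264,  1.51836437, -0.02699379,
        0.9963061 , -0.02001159]), 'qd': array([ 0.00016948,  0.00211555,  0.00039302, -0.0021742 ,  0.00190037,
        0.00077751,  0.00043731]), 'tau': array([-4.70486975e-04, -5.63395357e+01,  1.22581970e+00, -1.93438393e+01,
        1.09448246e-02,  1.04352835e-02,  1.74443022e-05]), 'eef_pos': array([ 186.83063968, -621.91514181,  230.37813594]), 'tool_rot': array([-3.13966843e+00,  3.79330126e-05,  2.91785869e-01]), 'force': array([-0.38921653,  0.14841978,  0.3282406 ]), 'torque': array([-0.02967307,  0.00729617,  0.02039911]), 'width': 85.43791992041223}
scene [[-7.9000e-01 -3.2000e-01  5.2000e-01 -1.2516e+02]
 [-6.2000e-01  4.4000e-01 -6.5000e-01  8.8417e+02]
 [-2.0000e-02 -8.4000e-01 -5.4000e-01  8.2702e+02]
 [ 0.0000e+00  0.0000e+00  0.0000e+00  1.0000e+00]]
top [[ 0.00000e+00 -9.90000e-01  1.20000e-01  4.38400e+02]
 [-1.00000e+00 -0.00000e+00  0.00000e+00 -1.48600e+01]
 [-0.00000e+00 -1.20000e-01 -9.90000e-01  1.31293e+03]
 [ 0.00000e+00  0.00000e+00  0.00000e+00  1.00000e+00]]
wrist [[ 2.9000e-01 -9.2000e-01 -2.5000e-01  2.4914e+02]
 [-9.6000e-01 -2.8000e-01 -7.0000e-02 -6.0357e+02]
 [-0.0000e+00  2.6000e-01 -9.7000e-01  3.7454e+02]
 [ 0.0000e+00  0.0000e+00  0.0000e+00  1.0000e+00]]
```

View pics/top0.png

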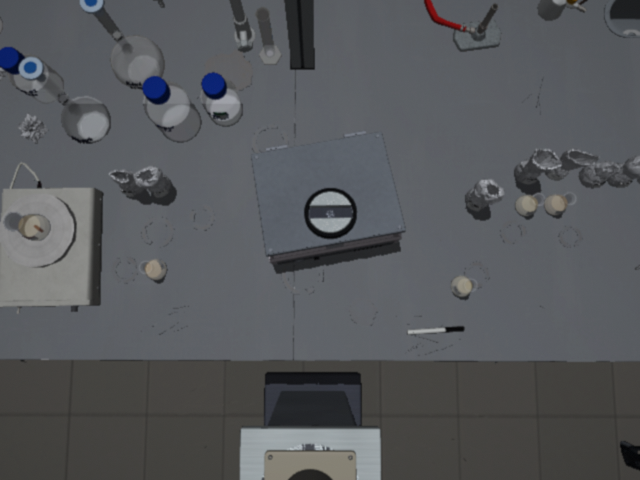

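View pics/scene0.png

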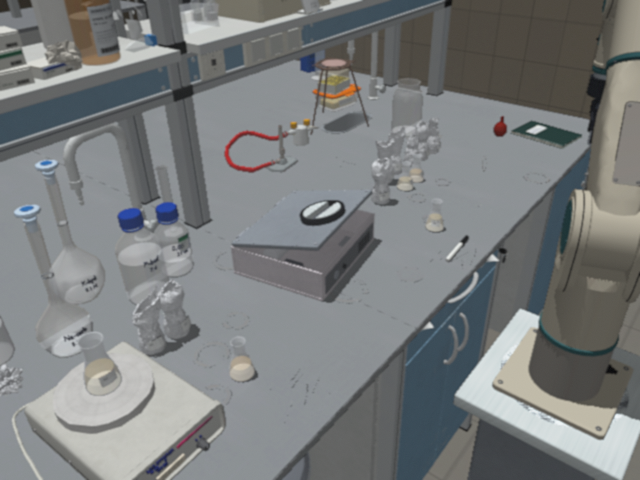

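The top view shows the unit with its fastener at about (330,213), the slot nearly horizontal in the picture. The right-hand flasks are at (462,287) and (485,195), the pen at (436,330) and the left flask at (153,270). Next I'll measure the cover.

```bash
python3 - <<'E'
from h import *
for n in('top','scene'):
    d=np.load(f'pics/{n}0.png.npz');P=d['P'];img=d['img'];C=d['C']
    def at(u,v): return P[v,u].round(1)
    if n=='top':
        print('nb',at(153,270),at(462,287),at(485,195),at(436,330), at(330,213),at(318,213),at(342,212))
        g=img.astype(int)
        # cover plane: points in region
        m=np.zeros(P.shape[:2],bool); m[140:250,255:400]=1
        Q=P[m]; Q=Q[(Q[:,2]>85)&(Q[:,2]<190)]
        Q=Q[np.hypot(Q[:,0]-at(330,213)[0],Q[:,1]-at(330,213)[1])>65]
        A=np.c_[Q[:,:2],np.ones(len(Q))]
        for k in range(4):
            c,_,_,_=np.linalg.lstsq(A,Q[:,2],rcond=None); r=Q[:,2]-A@c; k=abs(r)<4; A,Q=A[k],Q[k]
        nrm=np.r_[-c[:2],1];nrm/=np.linalg.norm(nrm); print('plane',c,nrm,'tilt',np.arccos(nrm[2]),'downhill az',np.arctan2(nrm[1],nrm[0]),len(Q),r.std())
        rect=cv2.minAreaRect(Q[:,:2].astype(np.float32));print(rect, cv2.boxPoints(rect).round(0).tolist())
        black=(img.max(2)<40)&m
        v,u=np.nonzero(black);k=(abs(u-330)<32)&(abs(v-213)<32)
        B=P[v[k],u[k]];B=B[B[:,2]>100]
        e=cv2.fitEllipse(np.c_[u,v][k].astype(np.float32)); print('collar',len(B),np.nanmean(B,0),B.min(0),B.max(0),(u[k].min()+u[k].max())/2,(v[k].min()+v[k].max())/2)
    cv2.imwrite(f'pics/{n}_crop.png',cv2.resize(img[120:280,240:420] if n=='top' else img[170:300,220:400],None,fx=4,fy=4,interpolation=cv2.INTER_CUBIC)[:,:,::-1])
E
```

```text
nb [505.5 352.6  58.5] [ 468.7 -341.7   58.5] [ 664.8 -379.4  128. ] [ 371.2 -291.    11.4] [624.8 -44.5 129.7] [624.1 -18.7 134. ] [625.1 -69.7 141.5]
plane [-2.38771920e-01 -4.33641886e-02  2.81023077e+02] [0.23203704 0.04214104 0.97179367] tilt 0.23807533449593518 downhill az 0.17965529791573126 10055 1.8414521388393923
((678.15087890625, -34.660400390625), (247.4337921142578, 300.62982177734375), 9.614609718322754) [[531.0, 93.0], [581.0, -204.0], [825.0, -162.0], [775.0, 134.0]]
collar 532 [613.51608003 -44.20631135 151.3319041 ] [569.3034691  -97.00263585 128.43352346] [678.94871808   8.97838035 168.44330944] 330.0 212.5
```

View pics/top_crop.png

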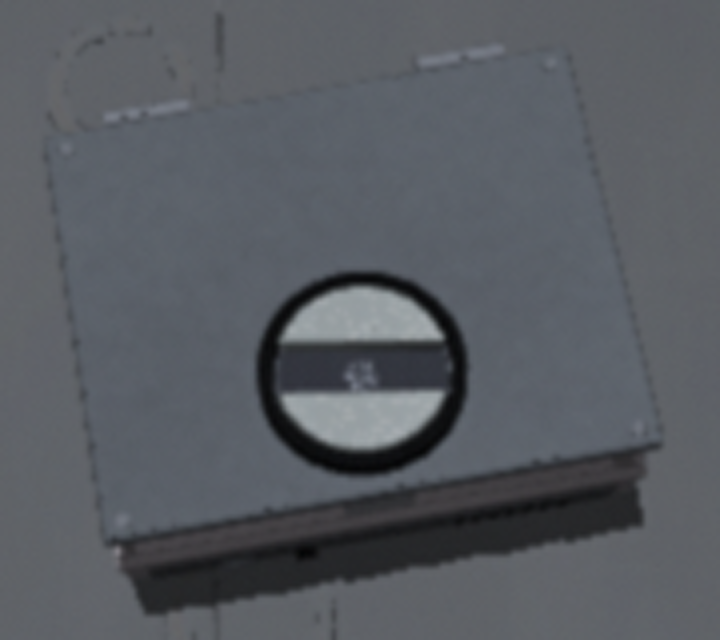

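```bash
python3 - <<'E'
from h import *
d=np.load('pics/top0.png.npz');P=d['P'];img=d['img'];C=d['C'];fl=d['fl'];c=d['c']
def ray(u,v,z):
    r=C[:3,:3]@np.r_[(u-c[0])/fl,(v-c[1])/fl,1]; return C[:3,3]+r*(z-C[2,3])/r[2]
def cr(x,y): return 240+(x+.5)/4-.5,120+(y+.5)/4-.5
print('collar c',ray(*cr(361.5,372),148.5))
# slot ends: edges of slot from crop
for y in(342,392): print('slotedge',ray(*cr(285,y),148.5),ray(*cr(440,y),148.5))
# cover corners: back z~92, front z ~ 80+245 sin t+12
for (x,y),z in(((47,136),92),((567,50),92),((660,445),150),((106,541),150)): print('corner',ray(*cr(x,y),z))
s=ctrl.read_state(); Rt=R.from_euler('xyz',s['tool_rot'])
g=img[205:221,320:341].astype(int); print(np.nanmedian(P[209:217,322:339].reshape(-1,3),0))
tgt=np.array([560,-44,231]); print('tool delta',Rt.inv().apply(tgt-s['eef_pos']))
print((Rt.inv()*R.from_euler('xyz',[np.pi,0,np.pi])).as_rotvec(degrees=True))
E
```

```text
collar c [622.60700921 -44.02576253 148.5       ]
slotedge [638.6378857   -3.51586033 148.5       ] [638.7488702  -85.63877906 148.5       ]
slotedge [611.85613388  -3.58709892 148.5       ] [611.97255068 -85.47752471 148.5       ]
corner [765.6089701  131.20241562  92.        ]
corner [ 815.73596407 -161.79377575   92.        ]
corner [ 583.74042363 -200.89149165  150.        ]
corner [532.66400813  89.88995762 150.        ]
[624.5376555  -44.31764411 136.0957497 ]
tool delta [ 5.23626485e+02 -4.46306114e+02  2.45700184e-01]
[-1.83352405e-02 -1.19375299e-01 -1.63283060e+02]
```

```bash
python3 -m jog '581 -429 0 0 0 -163.3 0.1;581 -429 0 0 0 -163.3 0.1;581 -429 0 0 0 -163.3 0.1;581 -429 0 0 0 -163.3 0.1;581 -429 0 0 0 -163.3 0.1;581 -429 0 0 0 -163.3 0.1;581 -429 0 0 0 -163.3 0.1;581 -429 0 0 0 -163.3 0.1'
cat > w.py <<'E'
from h import *
import sys
s=ctrl.read_state(); Rt=R.from_euler('xyz',s['tool_rot'])
a=[float(x) for x in sys.argv[1:]]
print(s['clock'],s['eef_pos'].round(1),s['tool_rot'].round(3),'F',s['force'].round(1),'T',s['torque'].round(2),'w',round(s['width'],1),'q',s['qpos'].round(2))
print('delta',Rt.inv().apply(np.array(a[:3])-s['eef_pos']).round(1),(Rt.inv()*R.from_euler('xyz',[180,0,a[3]],degrees=True)).as_rotvec(degrees=True).round(1))
E
python3 w.py 620 -44.5 231 180
```

```text
clock: 1.15
eef_pos: [487.7, -220.9, 231.4]
tool_rot: [3.142, 0.0, 1.798]
force: [0.7, -1.0, -0.2]
width: 46.7
1.15 [ 487.7 -220.9  231.4] [3.142 0.    1.798] F [ 0.7 -1.  -0.2] T [-0.01 -0.04  0.03] w 46.7 q [ 0.65  0.49 -0.4   1.83  0.24  0.87  0.36]
delta [142.1 168.6   0.3] [ -0.   0. -77.]
```

```bash
python3 -m jog '142 168 0 0 0 -77 0.1;142 168 0 0 0 -77 0.1;142 168 0 0 0 -77 0.1;142 168 0 0 0 -77 0.1;142 168 0 0 0 -77 0.1;142 168 0 0 0 -77 0.1;142 168 0 0 0 -77 0.1;142 168 0 0 0 -77 0.1'
python3 w.py 620 -44.5 231 180; python3 -c "
from h import *
shot('wrist','w1.png');shot('top','t1.png')"
```

```text
clock: 2.15
eef_pos: [619.4, -47.3, 230.8]
tool_rot: [3.141, -0.001, 3.135]
force: [0.3, 0.8, 0.0]
width: 47.2
2.15 [619.4 -47.3 230.8] [ 3.141e+00 -1.000e-03  3.135e+00] F [0.3 0.8 0. ] T [-0.    0.04  0.03] w 47.2 q [ 0.47  0.68 -0.75  1.59  0.51  1.07  1.15]
delta [-0.6  2.8 -0.2] [ 0.  -0.  -0.4]
```

View pics/w1.png

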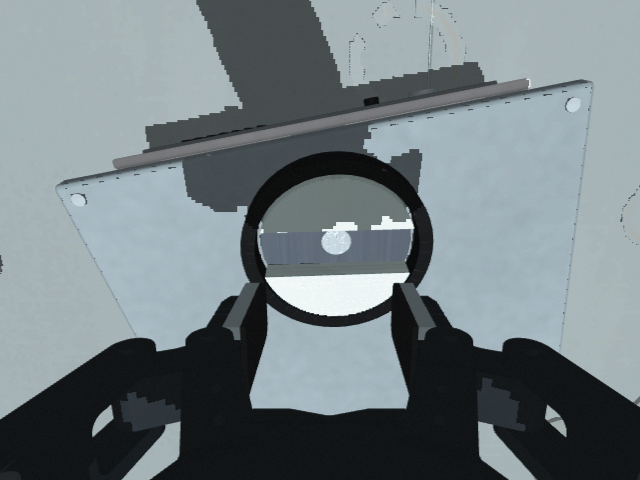

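The wrist view shows the slot floor with its centre mark at about (336,241), and the slot running horizontally between rows 232 and 265. The fingertips are at (250,285) and (405,285).

```bash
python3 - <<'E'
from h import *
d=np.load('pics/w1.png.npz');P=d['P'];C=d['C'];fl=d['fl'];c=d['c']
def ray(u,v,z):
    r=C[:3,:3]@np.r_[(u-c[0])/fl,(v-c[1])/fl,1]; return (C[:3,3]+r*(z-C[2,3])/r[2]).round(1)
print('boss',np.nanmedian(P[236:248,330:343].reshape(-1,3),0),ray(336,241,135.8))
for v in range(215,285,4): print(v,P[v,290].round(1),P[v,336].round(1),P[v,385].round(1))
print('slot edge', P[255:275,270:272].round(1)[::4,0])
print('collar', P[240,244],P[240,430],P[155,338],P[322,338])
print('fing',P[292,240],P[292,256],P[288,398],P[290,412],P[305,222],P[305,430])
E
```

```text
boss [621.88846074 -42.90993947 137.49569897] [622.1 -42.9 135.8]
215 [600.9 -68.5 157.8] [601.1 -43.2 157.1] [601.6 -16.  155.4]
219 [603.2 -68.6 157.5] [603.4 -43.2 157. ] [604.3 -15.7 153.8]
223 [605.7 -68.8 156.4] [606.2 -43.2 155.1] [606.6 -15.6 153.8]
227 [608.  -68.9 156.5] [608.6 -43.2 154.5] [608.8 -15.6 154. ]
231 [610.6 -69.  155.4] [614.9 -42.9 139.2] [615.7 -13.  136.3]
235 [617.2 -70.8 139.2] [617.5 -42.9 138.8] [618.1 -13.  136.8]
239 [619.8 -70.9 138.8] [620.2 -42.9 137.8] [620.6 -12.9 137. ]
243 [622.6 -71.  137.9] [622.7 -42.9 138.3] [623.3 -12.8 136.5]
247 [nan nan nan] [625.6 -42.9 137. ] [626.1 -12.6 135.8]
251 [628.  -71.3 136.9] [628.4 -42.9 136.1] [629.4 -12.2 133.5]
255 [630.6 -71.3 137. ] [631.3 -42.9 135.2] [631.8 -12.2 134.1]
259 [634.  -71.7 134.8] [633.8 -42.9 135.5] [635.1 -11.8 132.1]
263 [636.3 -71.6 135.6] [636.4 -42.9 135.7] [636.8 -12.2 135.1]
267 [637.5 -71.3 139.6] [637.8 -42.9 139.2] [637.7 -12.8 139.9]
271 [638.6 -71.  143.8] [638.9 -43.  143.3] [638.6 -13.4 144.5]
275 [640.1 -70.7 146.7] [639.6 -43.1 148.3] [640.9 -13.4 145.2]
279 [642.  -70.6 148.4] [642.7 -43.1 146.9] [643.2 -13.4 145.9]
283 [645.2 -70.9 146.8] [645.4 -43.1 146.7] [646.2 -13.2 145. ]
slot edge [[630.5 -83.7 137. ]
 [633.3 -83.9 136.6]
 [636.1 -84.1 136. ]
 [637.5 -83.7 139.4]
 [638.5 -83.1 143.9]]
collar [615.72745524 -95.20603042 155.31791683] [617.83029133  11.39420616 149.55330871] [568.73621126 -42.14679446 155.35377269] [676.51785374 -41.59472876 136.47868597]
fing [608.05015064 -77.27707648 247.99693767] [608.0810991  -71.86710332 247.98158034] [608.39163847 -23.20310729 244.24977832] [608.30754715 -18.7498783  246.27901186] [611.90984023 -83.15845644 249.91528997] [612.38312825 -13.14233576 249.5744176 ]
```

```bash
python3 w.py 623 -43 150 180; python3 -m jog '-3.5 3 40 0 0 0 0.1;-3.5 3 70 0 0 0 0.1;-3.5 3 80 0 0 0 0.1;-3.5 3 80 0 0 0 0.1'; python3 w.py 623 -43 137 180;  python3 -c "
from h import *
shot('wrist','w2.png')"
```

```text
2.25 [619.4 -47.3 231. ] [ 3.141e+00 -1.000e-03  3.133e+00] F [-0.5  0.1 -0.6] T [ 0.01 -0.02 -0.  ] w 46.8 q [ 0.46  0.68 -0.74  1.59  0.51  1.07  1.15]
delta [-3.6  4.3 81. ] [ 0.  -0.  -0.5]
clock: 2.75
eef_pos: [623.1, -43.9, 151.3]
tool_rot: [-3.142, -0.0, 3.135]
force: [0.7, 0.4, 0.3]
width: 46.9
2.75 [623.1 -43.9 151.3] [-3.142 -0.     3.135] F [0.7 0.4 0.3] T [-0.05  0.   -0.05] w 46.9 q [ 0.43  0.77 -0.69  1.66  0.59  0.93  1.08]
delta [ 0.1  0.9 14.3] [-0.  -0.  -0.4]
```

View pics/w2.png

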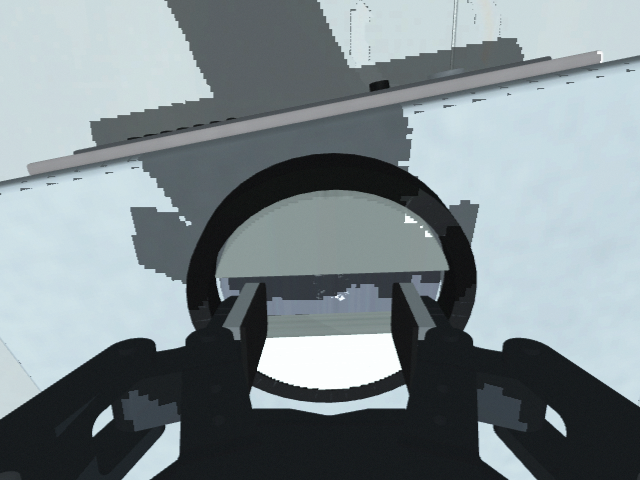

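The fingertips (at about (250,285) and (400,285)) are just over the slot and lined up with it. I'll lower them in small steps.

```bash
python3 -m jog '0 0 7 0 0 0 0.1;0 0 12 0 0 0 0.1;0 0 12 0 0 0 0.1'; python3 w.py 623 -43 137 180;  python3 -c "
from h import *
shot('wrist','w3.png')"
```

```text
clock: 3.18
eef_pos: [622.9, -44.2, 139.1]
tool_rot: [-3.141, -0.001, 3.135]
force: [0.1, 0.3, 0.3]
width: 46.9
3.175 [622.9 -44.2 139.1] [-3.141e+00 -1.000e-03  3.135e+00] F [0.1 0.3 0.3] T [-0.02  0.02  0.01] w 46.9 q [ 0.42  0.79 -0.68  1.67  0.6   0.91  1.07]
delta [-0.1  1.2  2.1] [-0.  -0.  -0.3]
```

View pics/w3.png

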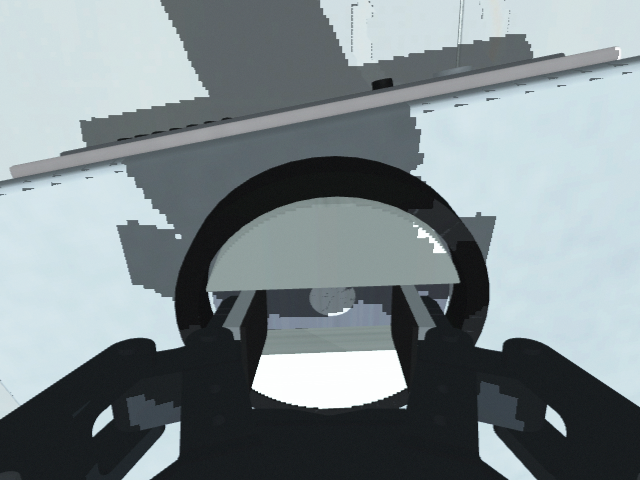

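```bash
python3 - <<'E'
from h import *
P=np.load('pics/w3.png.npz')['P']
for u in (238,250,258,285,330,375,400,410,425):
    print(u,[ (v,*P[v,u].round(0)) for v in (274,280,284,287,290,294,298,304,312,320,328)])
E
```

```text
238 [(274, np.float64(605.0), np.float64(-74.0), np.float64(157.0)), (280, np.float64(607.0), np.float64(-74.0), np.float64(157.0)), (284, np.float64(608.0), np.float64(-74.0), np.float64(158.0)), (287, np.float64(610.0), np.float64(-75.0), np.float64(156.0)), (290, np.float64(611.0), np.float64(-75.0), np.float64(156.0)), (294, np.float64(620.0), np.float64(-79.0), np.float64(139.0)), (298, np.float64(612.0), np.float64(-74.0), np.float64(161.0)), (304, np.float64(611.0), np.float64(-73.0), np.float64(166.0)), (312, np.float64(611.0), np.float64(-71.0), np.float64(173.0)), (320, np.float64(611.0), np.float64(-70.0), np.float64(178.0)), (328, np.float64(612.0), np.float64(-70.0), np.float64(180.0))]
250 [(274, np.float64(605.0), np.float64(-70.0), np.float64(158.0)), (280, np.float64(607.0), np.float64(-70.0), np.float64(157.0)), (284, np.float64(609.0), np.float64(-71.0), np.float64(156.0)), (287, np.float64(610.0), np.float64(-71.0), np.float64(157.0)), (290, np.float64(612.0), np.float64(-71.0), np.float64(154.0)), (294, np.float64(612.0), np.float64(-71.0), np.float64(158.0)), (2
[... 4576 characters left out ...]
[(274, np.float64(606.0), np.float64(-12.0), np.float64(155.0)), (280, np.float64(608.0), np.float64(-11.0), np.float64(155.0)), (284, np.float64(617.0), np.float64(-7.0), np.float64(137.0)), (287, np.float64(618.0), np.float64(-7.0), np.float64(137.0)), (290, np.float64(620.0), np.float64(-6.0), np.float64(136.0)), (294, np.float64(622.0), np.float64(-6.0), np.float64(135.0)), (298, np.float64(616.0), np.float64(-10.0), np.float64(152.0)), (304, np.float64(616.0), np.float64(-11.0), np.float64(157.0)), (312, np.float64(611.0), np.float64(-15.0), np.float64(172.0)), (320, np.float64(612.0), np.float64(-16.0), np.float64(177.0)), (328, np.float64(612.0), np.float64(-17.0), np.float64(182.0))]
```

```bash
python3 -m jog '-1 0 0 0 0 0 0.1;-1 0 3 0 0 0 0.1;-1 0 6 0 0 0 0.1;-1 0 6 0 0 0 0.1'; python3 w.py 623 -43 137 180
```

```text
clock: 3.72
eef_pos: [624.0, -44.1, 133.0]
tool_rot: [-3.142, -0.0, 3.136]
force: [0.1, -0.3, -0.2]
width: 46.9
3.725 [624.  -44.1 133. ] [-3.142 -0.     3.136] F [ 0.1 -0.3 -0.2] T [ 0.01 -0.02  0.  ] w 46.9 q [ 0.42  0.79 -0.67  1.67  0.61  0.9   1.07]
delta [ 1.   1.1 -4. ] [-0.  -0.  -0.3]
```

```bash
python3 -m jog '0 0 3 0 0 0 0.1;0.5 0 6 0 0 0 0.1;2 0 11 0 0 0 0.1;2 0 11 0 0 0 0.1'; python3 w.py 623 -43 137 180
```

```text
clock: 4.22
eef_pos: [622.0, -44.1, 121.8]
tool_rot: [3.142, -0.0, 3.136]
force: [-0.1, -0.5, 0.5]
width: 47.0
4.225 [622.  -44.1 121.8] [ 3.142 -0.     3.136] F [-0.1 -0.5  0.5] T [-0.03 -0.06  0.03] w 47.0 q [ 0.41  0.81 -0.67  1.68  0.62  0.88  1.05]
delta [ -1.    1.1 -15.2] [ 0.  -0.  -0.3]
```

```bash
python3 -c "
from h import *
shot('wrist','w4.png');shot('scene','s4.png')
i=cv2.imread('pics/s4.png')[150:300,200:400]; cv2.imwrite('pics/s4c.png',cv2.resize(i,None,fx=4,fy=4))
P=np.load('pics/w4.png.npz')['P']
for u in (285,330,375): print(u,[ (v,*P[v,u].round(0).tolist()) for v in range(270,370,8)])"
```

```text
285 [(270, 602.0, -58.0, 142.0), (278, 605.0, -58.0, 141.0), (286, 614.0, -60.0, 125.0), (294, 617.0, -61.0, 125.0), (302, 621.0, -61.0, 124.0), (310, 625.0, -61.0, 124.0), (318, 628.0, -61.0, 124.0), (326, 632.0, -61.0, 123.0), (334, 634.0, -61.0, 125.0), (342, 634.0, -61.0, 131.0), (350, 635.0, -60.0, 134.0), (358, 638.0, -60.0, 136.0), (366, 641.0, -60.0, 136.0)]
330 [(270, 602.0, -44.0, 141.0), (278, 605.0, -44.0, 141.0), (286, 614.0, -44.0, 125.0), (294, 618.0, -44.0, 125.0), (302, 622.0, -44.0, 123.0), (310, 625.0, -44.0, 123.0), (318, 629.0, -44.0, 122.0), (326, 633.0, -44.0, 121.0), (334, 634.0, -44.0, 126.0), (342, 634.0, -44.0, 131.0), (350, 635.0, -44.0, 136.0), (358, 638.0, -44.0, 136.0), (366, 642.0, -44.0, 134.0)]
375 [(270, 602.0, -29.0, 140.0), (278, 611.0, -27.0, 124.0), (286, 615.0, -27.0, 123.0), (294, 618.0, -27.0, 123.0), (302, 622.0, -26.0, 123.0), (310, 625.0, -26.0, 123.0), (318, 629.0, -26.0, 123.0), (326, 633.0, -26.0, 121.0), (334, 634.0, -26.0, 125.0), (342, 634.0, -27.0, 131.0), (350, 635.0, -27.0, 135.0), (358, 639.0, -27.0, 134.0), (366, 642.0, -27.0, 134.0)]
```

View pics/w4.png

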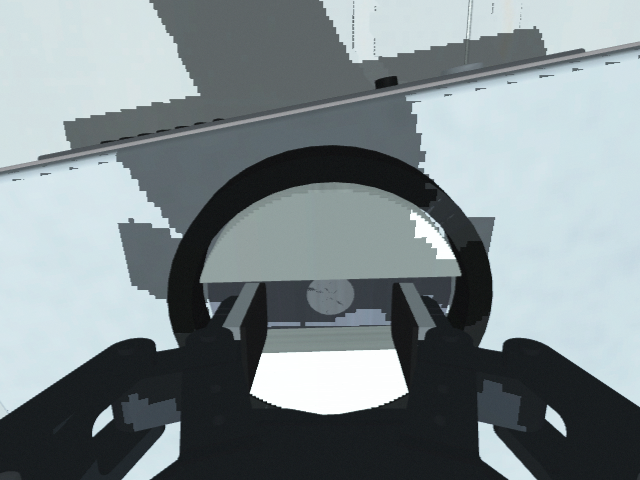

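View pics/s4c.png

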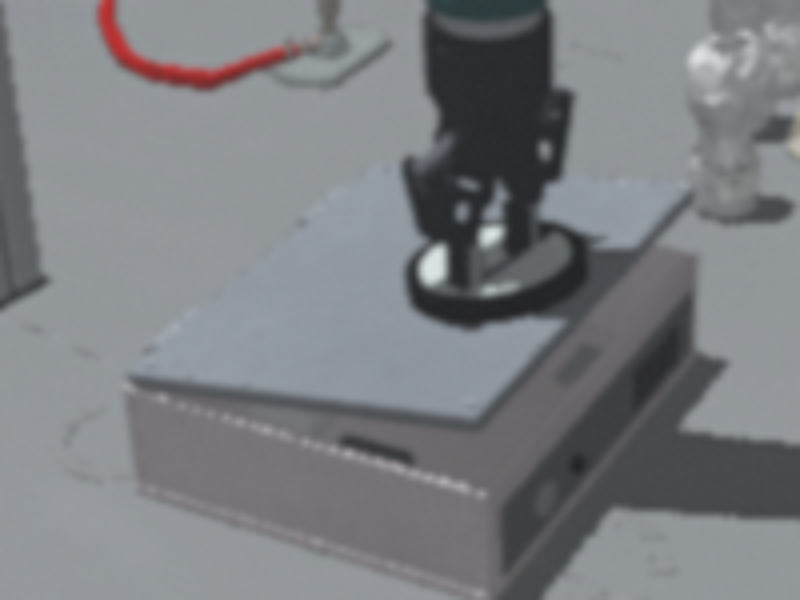

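The cover is going down with the fingertips in the slot: the floor is now at z ≈ 124, with the slot centre at x ≈ 619. I'll follow its arc downwards.

```bash
python3 -m jog '2 0 5 0 0 0 0.1;4 0 10 0 0 0 0.1;6 0 15 0 0 0 0.1;7 0 20 0 0 0 0.1;8 0 24 0 0 0 0.1;8 0 24 0 0 0 0.1'; python3 w.py 613 -44.5 91 180
```

```text
clock: 5.08
eef_pos: [613.6, -43.9, 97.9]
tool_rot: [3.141, -0.001, 3.136]
force: [0.7, 0.1, 1.1]
width: 47.2
5.075 [613.6 -43.9  97.9] [ 3.141e+00 -1.000e-03  3.136e+00] F [0.7 0.1 1.1] T [-0.04 -0.23  0.03] w 47.2 q [ 0.41  0.83 -0.64  1.72  0.65  0.82  1.03]
delta [ 0.5 -0.6  6.9] [ 0.  -0.1 -0.3]
```

```bash
python3 -m jog '0 0 2 0 0 0 0.1;0 0 4 0 0 0 0.1;0 0 6 0 0 0 0.1;0 0 6 0 0 0 0.1'; python3 w.py 613 -44.5 91 180;python3 -c "
from h import *
shot('wrist','w5.png')
P=np.load('pics/w5.png.npz')['P']
for u in (285,330,375): print(u,[ (v,*P[v,u].round(0).tolist()) for v in range(240,370,8)])"
```

```text
clock: 5.58
eef_pos: [613.3, -44.0, 91.9]
tool_rot: [-3.141, -0.002, 3.136]
force: [-1.6, -0.1, 2.4]
width: 46.7
5.575 [613.3 -44.   91.9] [-3.141e+00 -2.000e-03  3.136e+00] F [-1.6 -0.1  2.4] T [-0.03  0.3   0.01] w 46.7 q [ 0.4   0.83 -0.64  1.72  0.65  0.81  1.02]
delta [ 0.3 -0.5  0.9] [-0.  -0.1 -0.3]
285 [(240, 583.0, -58.0, 110.0), (248, 586.0, -58.0, 110.0), (256, 589.0, -58.0, 111.0), (264, 592.0, -58.0, 109.0), (272, 595.0, -59.0, 109.0), (280, 598.0, -59.0, 109.0), (288, 606.0, -60.0, 96.0), (296, 610.0, -60.0, 95.0), (304, 613.0, -60.0, 96.0), (312, 615.0, -61.0, 96.0), (320, 619.0, -61.0, 96.0), (328, 623.0, -61.0, 95.0), (336, 626.0, -61.0, 95.0), (344, 629.0, -61.0, 97.0), (352, 628.0, -60.0, 103.0), (360, 629.0, -60.0, 107.0), (368, 630.0, -59.0, 111.0)]
330 [(240, 584.0, -43.0, 110.0), (248, 586.0, -43.0, 110.0), (256, 589.0, -44.0, 110.0), (264, 592.0, -44.0, 110.0), (272, 595.0, -44.0, 110.0), (280, 598.0, -44.0, 109.0), (288, 606.0, -44.0, 95.0), (296, 610.0, -44.0, 95.0), (304, 613.0, -44.0, 95.0), (312, 615.0, -44.0, 98.0), (320, 619.0, -44.0, 95.0), (328, 623.0, -44.0, 95.0), (336, 626.0, -44.0, 95.0), (344, 628.0, -44.0, 97.0), (352, 628.0, -44.0, 104.0), (360, 628.0, -44.0, 109.0), (368, 630.0, -44.0, 110.0)]
375 [(240, 584.0, -29.0, 109.0), (248, 586.0, -29.0, 110.0), (256, 589.0, -29.0, 110.0), (264, 592.0, -29.0, 110.0), (272, 595.0, -29.0, 109.0), (280, 597.0, -29.0, 110.0), (288, 606.0, -27.0, 96.0), (296, 609.0, -27.0, 97.0), (304, 613.0, -27.0, 96.0), (312, 616.0, -26.0, 95.0), (320, 619.0, -26.0, 95.0), (328, 623.0, -26.0, 95.0), (336, 626.0, -26.0, 96.0), (344, 628.0, -26.0, 97.0), (352, 628.0, -27.0, 103.0), (360, 628.0, -28.0, 109.0), (368, 631.0, -28.0, 109.0)]
```

View pics/w5.png

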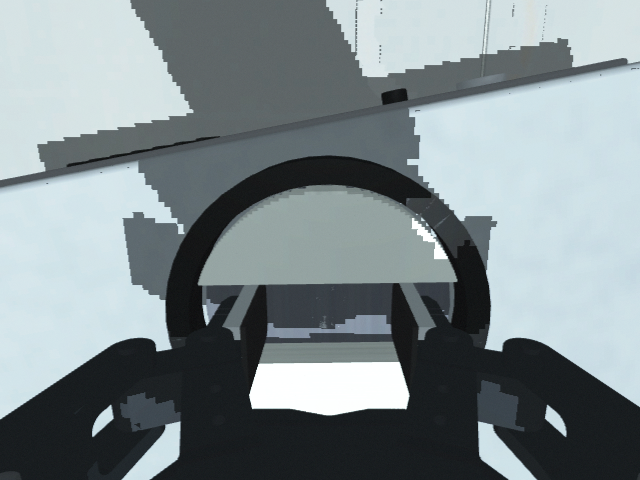

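```bash
python3 -m jog '0 0 2 0 0 0 0.1;0 0 4 0 0 0 0.1;0 0 4 0 0 0 0.1'; python3 w.py 613 -44.5 91 180
```

```text
clock: 6.0
eef_pos: [613.7, -44.0, 91.3]
tool_rot: [-3.14, -0.0, 3.135]
force: [-10.0, -1.5, 24.9]
width: 46.7
6.0 [613.7 -44.   91.3] [-3.14  -0.     3.135] F [-10.   -1.5  24.9] T [-0.2   2.04  0.04] w 46.7 q [ 0.4   0.83 -0.64  1.72  0.66  0.81  1.02]
delta [ 0.7 -0.5  0.3] [-0.1 -0.  -0.4]
```

The cover is against its stop: pressing further only raises the force to 25 N, with the TCP at z = 91.3. I'll ease off a little and start turning clockwise.

```bash
python3 -m jog '0 0 -1 0 0 5 0.1;0 0 -1 0 0 10 0.1;0 0 -1 0 0 15 0.1;0 0 -1 0 0 20 0.1;0 0 -1 0 0 25 0.1;0 0 -1 0 0 30 0.1'; python3 w.py 613 -44.5 91 180
```

```text
clock: 6.75
eef_pos: [613.9, -43.9, 91.4]
tool_rot: [-3.141, 0.001, 2.61]
force: [-6.7, -0.3, 16.4]
width: 47.0
6.75 [613.9 -43.9  91.4] [-3.141e+00  1.000e-03  2.610e+00] F [-6.7 -0.3 16.4] T [0.   1.44 0.16] w 47.0 q [ 0.33  0.8  -0.5   1.73  0.53  0.75  0.6 ]
delta [ 0.5 -0.9  0.4] [ -0.1   0.  -30.5]
```

```bash
python3 -c "
from h import *
shot('wrist','w6.png')"
```

```text
(no output)
```

View pics/w6.png

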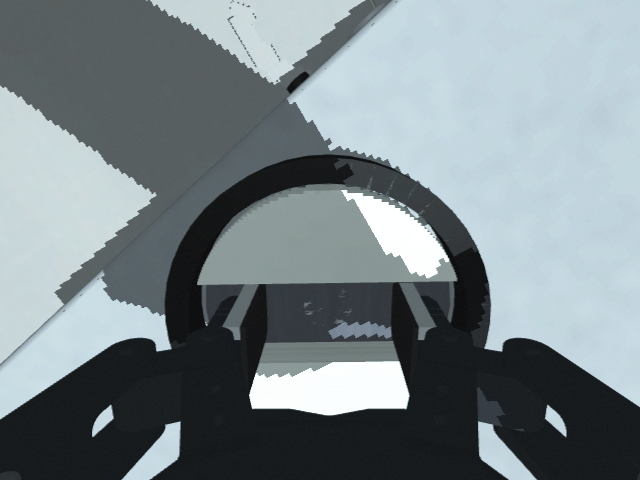

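The slot is following the fingers, level in the picture at rows 283–345. I'll keep turning.

```bash
python3 -m jog '0 0 0 0 0 5.5 0.1;0 0 0 0 0 11 0.1;0 0 0 0 0 16.5 0.1;0 0 0 0 0 22 0.1;0 0 0 0 0 27.5 0.1;0 0 0 0 0 33 0.1;0 0 0 0 0 38.5 0.1;0 0 0 0 0 44 0.1'; python3 w.py 613 -44.5 91 90
```

```text
clock: 7.8
eef_pos: [614.2, -44.1, 91.4]
tool_rot: [3.141, 0.001, 1.842]
force: [-5.6, -0.6, 16.1]
width: 46.9
7.8 [614.2 -44.1  91.4] [3.141e+00 1.000e-03 1.842e+00] F [-5.6 -0.6 16.1] T [-0.05  1.23  0.16] w 46.9 q [ 0.2   0.77 -0.29  1.73  0.32  0.69  0.01]
delta [-0.1 -1.3  0.4] [ 0.   0.1 15.5]
```

Yaw is 105.5° and the stop should be near 99–100°. I'll turn further in small steps until the torque rises.

```bash
python3 -m jog '0 0 0 0 0 3 0.1;0 0 0 0 0 6 0.1;0 0 0 0 0 8 0.1;0 0 0 0 0 10 0.1;0 0 0 0 0 10 0.1'; python3 w.py 613 -44.5 91 90;  python3 -c "
from h import *
shot('wrist','w7.png')"
```

```text
clock: 8.43
eef_pos: [614.9, -44.5, 91.4]
tool_rot: [3.14, 0.002, 1.67]
force: [-3.9, -1.5, 14.6]
width: 46.9
8.425 [614.9 -44.5  91.4] [3.14e+00 2.00e-03 1.67e+00] F [-3.9 -1.5 14.6] T [-0.19  0.96  0.02] w 46.9 q [ 0.18  0.76 -0.25  1.73  0.27  0.68 -0.12]
delta [ 0.2 -1.9  0.4] [0.1 0.1 5.7]
```

View pics/w7.png

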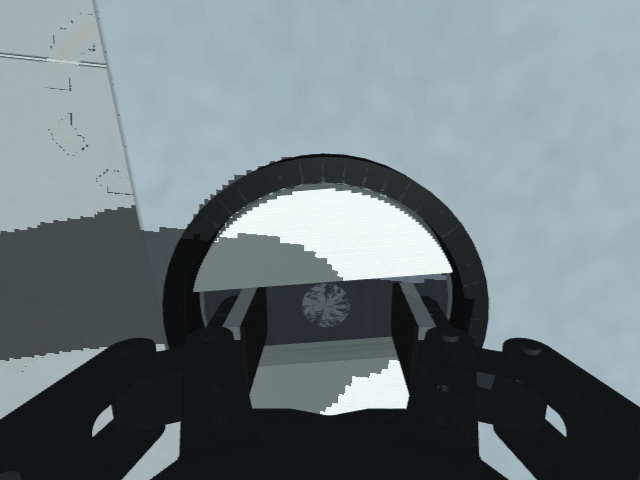

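The slot now lags the tool by about 4° (edge from (193,291) to (452,273)). I'll push a little more to confirm the stop.

```bash
python3 -m jog '0 0 0 0 0 3 0.1;0 0 0 0 0 6 0.1;0 0 0 0 0 6 0.1'; python3 w.py 613 -44.5 91 90;  python3 -c "
from h import *
P,i,C=shot('wrist','w8.png')
"
```

```text
clock: 8.85
eef_pos: [615.5, -44.1, 91.4]
tool_rot: [3.138, 0.002, 1.572]
force: [-2.4, -1.3, 14.8]
width: 47.0
8.85 [615.5 -44.1  91.4] [3.138e+00 2.000e-03 1.572e+00] F [-2.4 -1.3 14.8] T [-0.2   0.77  1.61] w 47.0 q [ 0.16  0.76 -0.22  1.73  0.25  0.68 -0.19]
delta [-0.4 -2.5  0.4] [0.2 0.1 0.1]
```

View pics/w8.png

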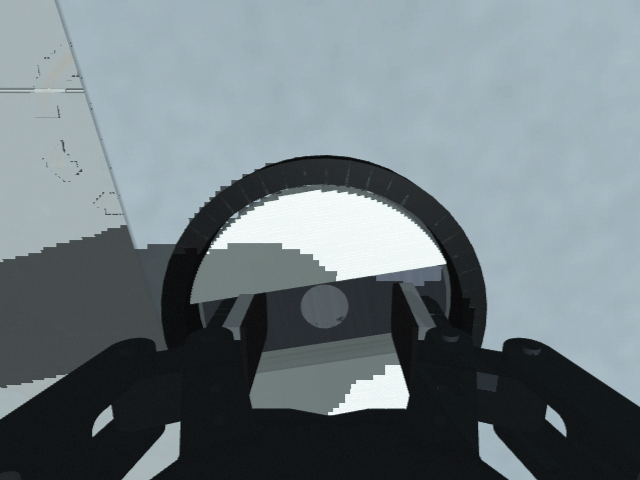

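The torque rose to 1.6 N m, so the fastener is on its stop. Now I'll unload and lift straight out.

```bash
python3 -m jog '0 0 -3 0 0 -4 0.1;0 0 -6 0 0 -7 0.1;0 0 -15 0 0 -8 0.1;0 0 -40 0 0 -8 0.1;0 0 -90 0 0 -8 0.1;0 0 -140 0 0 -8 0.1;0 0 -140 0 0 -8 0.1'; python3 w.py 613 -44.5 91 90;  python3 -c "
from h import *
P,i,C=shot('wrist','w9.png');shot('scene','s9.png');shot('top','t9.png')
"
```

```text
clock: 9.78
eef_pos: [617.2, -43.8, 234.1]
tool_rot: [3.132, 0.002, 1.704]
force: [0.3, 0.9, -0.7]
width: 47.2
9.775 [617.2 -43.8 234.1] [3.132e+00 2.000e-03 1.704e+00] F [ 0.3  0.9 -0.7] T [-0.03  0.02 -0.02] w 47.2 q [ 0.22  0.59 -0.31  1.61  0.21  0.97 -0.03]
delta [ 1.000e-01 -5.600e+00  1.431e+02] [0.6 0.1 7.6]
```

View pics/w9.png

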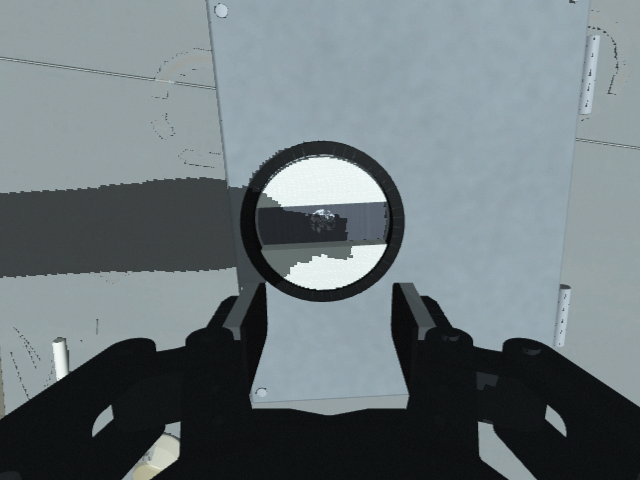

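View pics/s9.png

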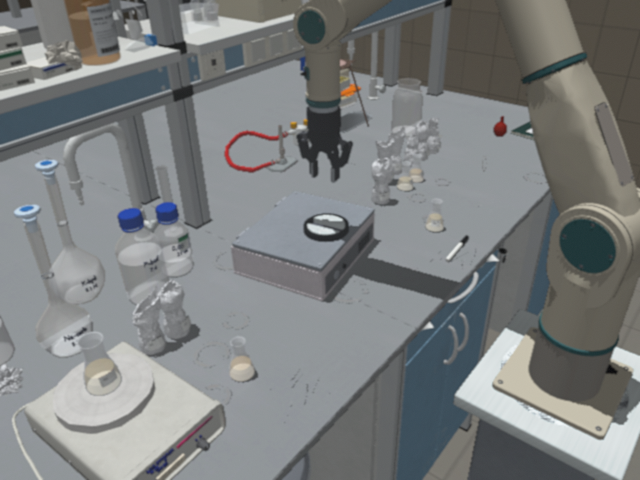

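Both pictures show the cover lying flat with the slot turned front to back. I'll check the cover tilt and slot angle in numbers before handing in.

```bash
python3 - <<'E'
from h import *
d=np.load('pics/w9.png.npz');P=d['P'].reshape(-1,3);img=d['img']
Q=P[(P[:,2]>80)&(P[:,2]<105)&(np.hypot(P[:,0]-613,P[:,1]+44)>62)]
A=np.c_[Q[:,:2],np.ones(len(Q))]
for k in range(5):
    c=np.linalg.lstsq(A,Q[:,2],rcond=None)[0]; r=abs(Q[:,2]-A@c)<3;A,Q=A[r],Q[r]
print('tilt toward front',c[0]*.985+c[1]*.17,'cover z at slot',c@[613,-44,1])
P=d['P']; C=d['C'];fl=d['fl'];cc=d['c']
def ray(u,v,z):
    r=C[:3,:3]@np.r_[(u-cc[0])/fl,(v-cc[1])/fl,1]; return C[:3,3]+r*(z-C[2,3])/r[2]
a,b=ray(260,208,108),ray(385,202,108); s=np.degrees(np.arctan2(*(b-a)[1::-1])); print('slot az',s, 'fastener', np.radians(90+9.8-s))
a,b=ray(262,246,108),ray(385,240,108);  print('slot az2',np.degrees(np.arctan2(*(b-a)[1::-1])))
t0=np.load('pics/top0.png.npz')['img'].astype(int);t9=np.load('pics/t9.png.npz')['img'].astype(int)
for n,(u,v) in dict(L=(153,270),R=(462,287),foil=(485,195),pen=(436,330)).items(): print(n,abs(t0-t9)[v-12:v+13,u-28:u+29].mean().round(2))
E
```

```text
tilt toward front -0.013903594681333791 cover z at slot 96.01366736189509
slot az 10.420527864130614 fastener 1.5599660724654492
slot az2 10.48230980709559
L 2.88
R 2.91
foil 2.55
pen 7.54
```

```bash
python3 - <<'E'
from h import *
for n in('top0','t9'):
    i=np.load(f'pics/{n}.png.npz')['img'][318:342,400:472].astype(int)
    v,u=np.nonzero(abs(i.max(2)-np.median(i.max(2)))>40)
    w=np.nonzero(i.min(2)>130); print(n,len(u),w[1].mean()+400,w[0].mean()+318,len(w[0]), w[1].min()+400,w[1].max()+400)
print(ctrl.read_state()['force']); ctrl.finish_job()
E
```

```text
top0 212 425.890625 330.34375 128 408 444
t9 160 434.0 329.7857142857143 70 424 444
[-1.30844911  0.11990256 -0.15554737]
the job is handed in; nothing more can be done
```

The cover is down and locked, and I've handed the job in at about 10 s of the 35 s. I pushed it down with the fingertips in the slot until it stopped (about 25 N), then turned the fastener clockwise until the torque rose to 1.6 N m at its stop. I then lifted the fingers straight out.

**Last checks, after letting go:**
- **Cover:** it stays down by itself, with a measured tilt of about 0.014 rad (limit 0.035).
- **Fastener:** the slot measures about 1.56 rad of 1.57 (at least 1.40 needed).
- **Robot:** the gripper is clear at z ≈ 234 mm, with no contact force.
- **Flasks:** the flask areas in the top view are almost unchanged from the start.

**One check disagreed:** the pen's bright area in the top view shrank from 128 to 70 pixels. Its cap-side end is unmoved at column 444, and in the scene view the pen looks to be in the same place. I put the change down to the arm's shadow over the other end, but I did not confirm it with a second measurement. The arm did not go near the pen.

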